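# Open the watch-case leak tester's lid home against its stop

### The job

Get the watch-case leak tester ready for loading: slide its side catch fully back to free the lid, then raise the lid by its bar and swing it right over until it comes up firmly, but gently, against the stop behind the hinge. Leave it resting there against the stop with the catch still back, and do not disturb the things lying around the tester.

Things in the scene. Friction and masses are not known exactly. Their poses are not given: they have to be found in the camera images.
- tester: Fixed grey bench leak tester for watch cases, 180 x 180 mm, its place and yaw differ each time. Origin on the work surface, mid-width; +x points from its front (robot side) to its hinge side, z up. In its frame the open-topped chamber spans x -70 to +50 mm and is 91 mm high; behind it, to x = +110 mm, is a ledge 55 mm high.
- lid_hinge (a point): Middle of the lid's hinge line, at tester frame (55, 0, 96) mm; the hinge line runs along the tester's y. This frame turns with the lid.
- bar (a point): Middle of the lid's steel grip bar: round, 10 mm thick, 110 mm long along the tester's y, with side arms 53 mm either side of its middle. It lies 169 mm from the hinge line; shut, it is 44 mm ahead of the chamber's front and 96 mm high. It moves on a circle about the hinge, up and then over. Pinched from above, it can turn between the fingers, so they may stay upright through the whole arc.
- lid (a joint): Opening angle of the blue 7 mm thick lid with a clear window (about 0.3 kg): 0 rad shut and level, 1.57 upright, larger leaning over to the hinge side. The stiff hinge keeps the lid wherever it is left; moving it takes about 2 to 5 N at the bar. The lid cannot rise while the catch is over its side tab.
- catch (a joint): Travel of the brass side catch along the tester's +x (away from its front), m: about 0 to 0.004 at the start (lid locked), the lid is free beyond 0.015, fully back is 0.030 (end of travel). It slides against about 3 N of friction and stays where it is left.
- catch_peg (a point): Top centre of the catch's upright red peg, 131 mm high, on the tester's -y side (131 mm from its middle). The peg is 10 mm along the tester's x, 12 mm along y, and stands free for 50 mm below its top; push it or pinch it. It moves with the catch.
- stop: Foot of the lid's stop on the rear ledge, 35 mm behind the hinge line, 55 mm high. A steel lug on the lid's rear edge comes down on the rubber tip of its upright screw. The tip's height is set anew each time and not measured: the lid stops somewhere in 1.70 to 2.10 rad, so feel for it. Stopped, the bar gives 0.7 mm per N: a rise of 2 to 8 N there seats it firmly and gently; over 12 N strains it.
- jar: Bystander: closed glass jar with a blue cap, 48 mm across, 60 mm high; origin at the centre of its underside.
- loupe: Bystander: black eye loupe, 38 mm across, 36 mm high, standing on its wide end; origin at the centre of its underside.
- ring_holder: Bystander: round aluminium movement holder 60 mm across with an orange jaw, 24 mm high; origin at the centre of its underside.

How it is judged:
By the outcome, as a careful person would: the job done as asked, in the order asked, and still so for the second after the job is handed in, with the robot touching nothing.
It also fails if it takes over 72 s, if anything falls off the work surface, if the arm or the gripper's body presses on something with over 40 N, if the wrist force passes 120 N, or if a joint passes its speed limit or range.

### The arm

A 6-joint arm with a two-finger parallel gripper is mounted at the origin on the work surface. World frame = base frame: x ahead of the robot, y to its left, z up, the work surface at z = 0. Lengths are in mm, angles in rad, forces in N, time in s.
With the tool pointing down it reaches from about 400 to 925 mm from the base axis. Payload 12.5 kg.
Tool frame: the origin (TCP) lies on the mounting face of the last link; the fingertips stand 190 mm ahead of it and the grasp point (between the pads) lies 171 mm ahead of it (env.tcp_to_tips is the distance from the TCP to the fingertips, in mm); x points along the fingers, y is the direction in which the jaws open and shut, and the axes are right-handed (so a half turn about x gives the same grasp; the last joint's range is limited). The gripper opens to 95 mm and grips with 3 to 60 N. Pads are 20 mm wide; open, the fingers measure 119 mm over their backs; the gripper's body (75 mm by 180 mm) begins 59 mm behind the grasp point.
Start: joints at [-1.293, 0.491, 1.559, -0, 1.092, -0.106], TCP at [234.048, -579.523, 404.761] pointing down, gripper open.
Joint ranges: [-3.1, 3.1], [-0.84, 2.19], [0.05, 2.79], [-1.13, 4.28], [0.06, 2.93], [-2.69, 2.69]. Speed limits (rad/s): [2.22, 2.22, 2.79, 3.14, 3.14, 3.14].

### API

Orientations are given as [roll, pitch, yaw] about the fixed x, y, z axes, in that order (R = Rz(yaw) Ry(pitch) Rx(roll)).
In Python, from cell import monitor, cams, job, env gives the robot as it stands. The module is installed in compiled form; this text tells all that it offers.
- The arm moves only by the tool apply_moves, never from a script. Its argument "series" is a list of rows, each a list of 3 entries, a list of its own where there are three numbers: the closure, from -1 (fully open) to 1 (shut), so that 0 is half open, then the shift along the tool's x, y, z in cm, then the turn about the tool's x in rad. A call has 1 to 20 rows; each row is the pose to reach, as a shift and turn from the pose commanded when the call began, along the tool's axes at that moment; what a row does not reach only later rows make up. A row lasts 1/8 s, in which the tool goes at most 62.5 mm and 10.7 degrees, less where a joint would pass 70% of its speed; a pose out of reach is approached as far as the arm can. A call with a gripper value outside its range is refused whole. The fingers move at their own pace and stop on an object; the grip force is fixed at half the most. Time passes only in rows, so rows that repeat a pose let the fingers close. It gives the time, the measured TCP pose, the force and the opening at its end, in the units of the state.
- monitor.state(): the state, without advancing time (a new reading comes with each control period).
- cams.read_camera(name): name is "side" or "top"; returns a dict with "image" (400x640x3 uint8, red, green, blue), "fx", "fy", "cx", "cy" (pixels), "position" and "orientation" of the camera in the world. Camera axes: x right, y down, z forward; pixel columns grow to the right and rows downward; lengths in mm; the calibration is good to about 2 mm. A picture is of the moment at which its call begins. There is no depth.
- job.job_done(): hands the job in, once; it reports no verdict.
The state is a dict: "t": time; "joints": joint angles; "qvel": joint speeds; "tau": joint torques, N m; "eef_pos": TCP position; "tcp_rot": TCP orientation; "ft_force": force on the tool from outside, world axes, zero at the start; "moment": the same for the moment, N m; "opening": opening from 0.0 (shut) to 1.0 (fully open).
Only numpy, scipy, OpenCV 4.12 (cv2) and the standard library are available. Lean on these libraries where they do the work, as an engineer would, in place of code of your own. Each camera call takes 0.05 s, during which the arm holds its last target. There are 200 camera calls.

## Working session

There is one attempt and no reset: what is moved stays moved. The work goes in short steps, Python scripts to look and compute and a tool call to move; the robot and the scene stay as the last step left them, time stands still between calls to the robot, and variables do not carry over. Pictures are saved under pics/ and viewed, about 8 in all and at most 12, crops included, and the job is handed in when it is done.

Besides the shell and the picture viewer there is one more tool, called after "Request:" as name([rows], argument=value, ...), one row to a line, values as JSON. apply_moves: Moves the arm, as the interface text tells. Its arguments: {"type":"object","properties":{"series":{"type":"array"}},"required":["series"]}

```bash
mkdir -p pics
cat > h.py <<'E'
import numpy as np, cv2
from scipy.spatial.transform import Rotation as R
from cell import monitor, cams, job, env
def snap(name,fn):
    d=cams.read_camera(name); cv2.imwrite(fn,d["image"][:,:,::-1]); return d
E
python3 - <<'E'
from h import *
import json,pickle
print(monitor.state())
C={}
for n in("top","side"):
    d=snap(n,f"pics/{n}0.png"); print({k:v for k,v in d.items() if k!="image"}); C[n]=d
pickle.dump(C,open("cams.pkl","wb"))
E
```

```text
{'t': 0.0, 'joints': array([-1.29262336e+00,  4.91556923e-01,  1.55949520e+00, -6.02035709e-06,
        1.09171993e+00, -1.05616099e-01]), 'qvel': array([-0.00085391,  0.00131256, -0.00096868, -0.00102548, -0.0014053 ,
        0.00066567]), 'tau': array([ 2.64386465e-03, -6.12644219e+01, -2.58180892e+01,  6.93795132e-02,
        4.82510612e-02, -7.88682519e-05]), 'eef_pos': array([ 234.02057157, -579.480568  ,  404.1475095 ]), 'tcp_rot': array([-1.67188532,  1.56961691,  1.85349918]), 'ft_force': array([-0.07050324, -0.04521552,  0.45862214]), 'moment': array([0.01530086, 0.01849504, 0.01420838]), 'opening': 1.0015316464632202}
{'fx': 403.6742344591938, 'fy': 403.6742344591938, 'cx': 315.0336343990943, 'cy': 201.67063035600853, 'position': array([465.4543371 ,  18.08893248, 918.78295935]), 'orientation': array([-3.02068781e+00,  8.84312576e-04, -1.56983878e+00])}
{'fx': 482.41432061887684, 'fy': 482.41432061887684, 'cx': 324.311312888428, 'cy': 195.8751528682341, 'position': array([376.29799685, 736.86446505, 963.56451437]), 'orientation': array([-2.4422129 , -0.01605435, -2.86539057])}
```

View pics/top0.png

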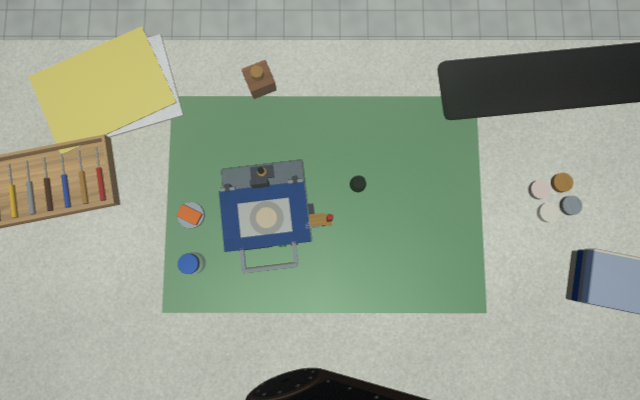

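View pics/side0.png

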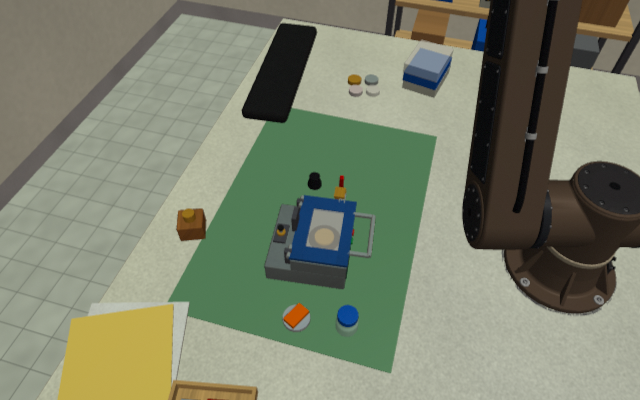

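The top view shows the bar near (270,268), the peg at (330,217) and the stop at (262,172). The ring holder is at (190,215), the jar at (190,264) and the loupe at (358,184). The side view has the peg at (341,181) and the bar at (371,234). I'll enlarge both next.

Run:
```python
from h import *
a=cv2.imread("pics/top0.png")[150:290,170:370]; b=cv2.imread("pics/side0.png")[160:300,240:440]
f=lambda i:cv2.resize(i,None,fx=4,fy=4,interpolation=cv2.INTER_CUBIC)
cv2.imwrite("pics/top0c.png",f(a)); cv2.imwrite("pics/side0c.png",f(b))
```

```text
(no output)
```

View pics/top0c.png

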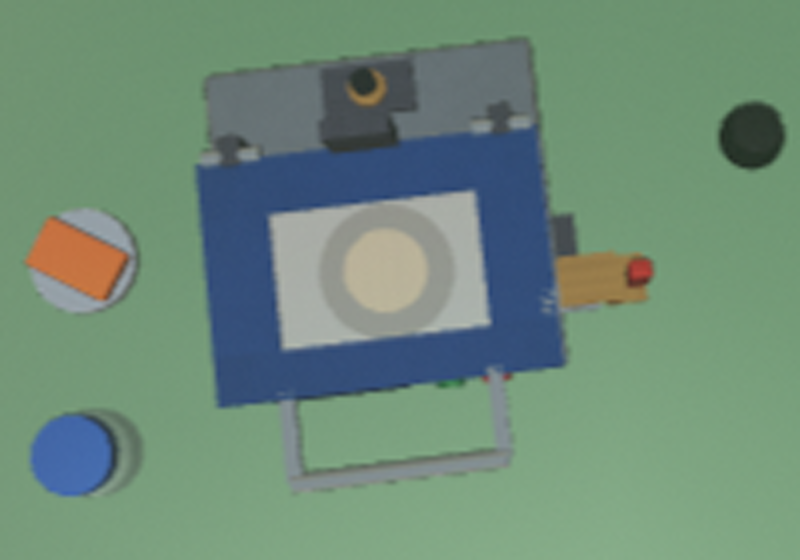

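View pics/side0c.png

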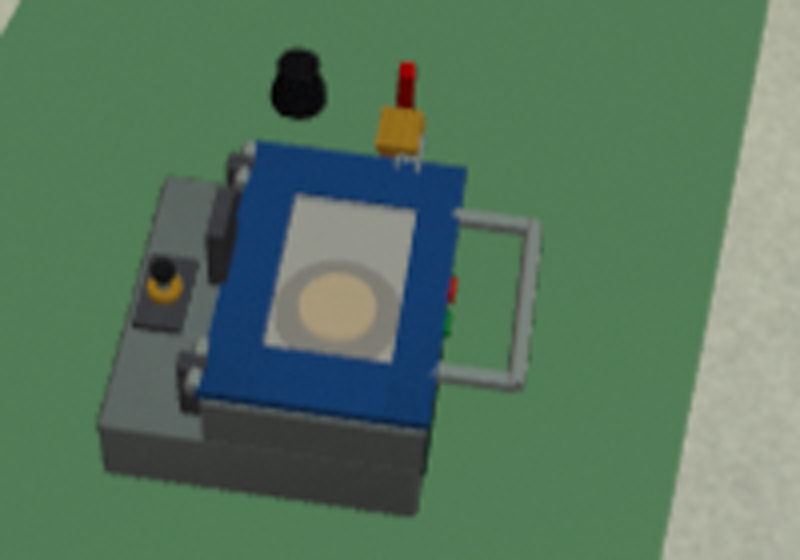

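Both crops show the same layout. In the top crop the bar runs from (295,482) to (508,459), the peg top is at (641,268) and the hinges are at (232,155) and (502,124). In the side crop the bar ends are at (533,228) and (519,382), and the peg top is at (407,68).

```bash
cat >> h.py <<'E'
import pickle
from scipy.optimize import least_squares
def proj(d,P):
    q=R.from_euler('xyz',d["orientation"]).inv().apply(np.atleast_2d(P)-d["position"])
    return np.c_[d["fx"]*q[:,0]/q[:,2]+d["cx"],d["fy"]*q[:,1]/q[:,2]+d["cy"]]
def ray(d,uv,z):
    v=R.from_euler('xyz',d["orientation"]).apply([(uv[0]-d["cx"])/d["fx"],(uv[1]-d["cy"])/d["fy"],1])
    return d["position"]+v*(z-d["position"][2])/v[2]
def tw(p,P):
    return R.from_euler('z',p[2]).apply(np.atleast_2d(P))+[p[0],p[1],0]
E
python3 - <<'E'
from h import *
C=pickle.load(open("cams.pkl","rb"));t,s=C["top"],C["side"]
T=lambda u,v:np.array([170+(u+.5)/4-.5,150+(v+.5)/4-.5]); S=lambda u,v:np.array([240+(u+.5)/4-.5,160+(v+.5)/4-.5])
for n,c,uv,z in [("barL",t,T(295,482),96),("barR",t,T(508,459),96),("barL",s,S(519,382),96),("barR",s,S(533,228),96),("peg",t,T(641,268),131),("peg",s,S(407,68),131),("hL",t,T(232,155),96),("hR",t,T(502,124),96),("hL",s,S(195,370),96),("hR",s,S(246,165),96),
 ("jar",t,T(73,455),60),("loupe",t,T(752,135),36),("ring",t,T(82,260),20)]:
    print(n,ray(c,uv,z).round(1))
obs=[(t,T(295,482),(-114,53,96)),(t,T(508,459),(-114,-53,96)),(s,S(519,382),(-114,53,96)),(s,S(533,228),(-114,-53,96)),(t,T(641,268),0),(s,S(407,68),0)]
def res(p):
    return np.concatenate([(proj(c,tw(p,(p[3],-131,131) if P==0 else P))[0]-uv) for c,uv,P in obs])
r=least_squares(res,[480,80,0.1,0]);print(r.x,res(r.x).round(2))
print(tw(r.x,[(55,0,96),(-114,0,96),(r.x[3],-131,131)]))
st=monitor.state();print(R.from_euler('xyz',st["tcp_rot"]).as_matrix().round(3))
E
```

```text
barL [426.5 163.   96. ]
barR [438.1  55.9  96. ]
barL [424.7 162.3  96. ]
barR [439.3  58.6  96. ]
peg [531.7 -10.2 131. ]
peg [532.3  -8.6 131. ]
hL [592.9 199.2  96. ]
hR [609.2  60.1  96. ]
hL [592.7 203.9  96. ]
hR [609.5  60.9  96. ]
jar [438.8 286.4  60. ]
loupe [613.6 -75.3  36. ]
ring [545.3 298.1  20. ]
[ 5.45300940e+02  1.23814145e+02  1.23242515e-01 -2.96309910e+01] [ 0.27  0.45 -0.65 -0.3  -0.44 -0.07  0.41 -0.39 -0.18 -0.15  0.25 -0.34]
[[599.88377847 130.57533709  96.        ]
 [432.16560143 109.80003712  96.        ]
 [531.99862325  -9.83481331 131.        ]]
[[-0.     0.374 -0.927]
 [ 0.001 -0.927 -0.374]
 [-1.    -0.001 -0.   ]]
```

Request:
apply_moves([
  [1,[0,-4,-4.2],-0.12],
  [1,[0,-8,-8.3],-0.25],
  [1,[0,-12,-12.5],-0.37],
  [1,[0,-16,-16.6],-0.5],
  [1,[0,-20,-20.8],-0.62],
  [1,[0,-24,-25],-0.75],
  [1,[0,-28,-29.1],-0.87],
  [1,[0,-32,-33.3],-1.0],
  [1,[0,-36,-37.4],-1.12],
  [1,[0,-40,-41.6],-1.22],
  [1,[0,-42.8,-44.55],-1.31],
  [1,[0,-42.8,-44.55],-1.31],
  [1,[0,-42.8,-44.55],-1.31],
  [1,[0,-42.8,-44.55],-1.31],
])

```text
t: 1.85
eef_pos: [486.6, -16.7, 404.7]
tcp_rot: [-1.143, 1.571, -2.592]
ft_force: [0.6, 0.1, -0.2]
opening: 0.004
```

```bash
cat >> h.py <<'E'
TP=[545.3,123.8,0.123]
def rep():
    s=monitor.state(); M=R.from_euler('xyz',s["tcp_rot"]).as_matrix(); q=R.from_euler('z',-TP[2])
    p=q.apply(s["eef_pos"]-[TP[0],TP[1],0]); print("t",s["t"],"tester",p.round(1),"F",q.apply(s["ft_force"]).round(1),"open",round(float(s["opening"]),3))
    print("axes in tester (cols)",q.apply(M.T).T.round(3).tolist())
E
python3 -c "
from h import *
rep()"
```

```text
t 1.85 tester [ -75.5 -132.3  404.7] F [ 0.6  0.  -0.2] open 0.004
axes in tester (cols) [[-0.0, 1.0, -0.002], [-0.0, -0.002, -1.0], [-1.0, -0.0, 0.0]]
```

Request:
apply_moves([
  [1,[4,0,0.0],0],
  [1,[8,0,0.0],0],
  [1,[11.4,0,0.0],0],
  [1,[11.4,0,0.0],0],
  [1,[11.4,0.5,0.0],0],
  [1,[11.4,1,0.0],0],
  [1,[11.4,1.5,0.0],0],
  [1,[11.4,1.5,0.0],0],
])

```text
t: 2.85
eef_pos: [502.1, -13.9, 291.1]
tcp_rot: [1.213, 1.57, -0.235]
ft_force: [0.5, -0.5, -0.3]
opening: 0.003
```

```bash
python3 -c "
from h import *
rep()
b=snap('side','pics/s1.png')['image'][140:280,260:460,::-1]
a=snap('top','pics/t1.png')['image'][150:290,240:440,::-1]
cv2.imwrite('pics/c1.png',cv2.resize(np.vstack([a,b]),None,fx=2.1,fy=2.1,interpolation=cv2.INTER_CUBIC))"
```

```text
t 2.85 tester [ -59.8 -131.4  291.1] F [ 0.5 -0.5 -0.3] open 0.003
axes in tester (cols) [[0.001, 1.0, 0.0], [-0.0, 0.0, -1.0], [-1.0, 0.001, 0.0]]
```

View pics/c1.png

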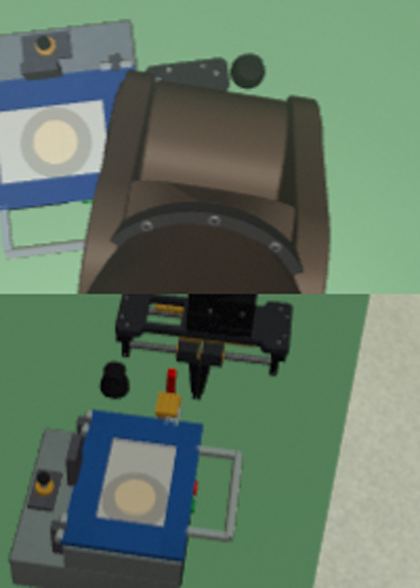

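The picture has the closed fingers just in front of the red peg, clear of the loupe. Now I'll push.

Request:
apply_moves([
  [1,[0,0.5,0],0],
  [1,[0,1,0],0],
  [1,[0,1.4,0],0],
  [1,[0,1.8,0],0],
  [1,[0,2.2,0],0],
  [1,[0,2.6,0],0],
  [1,[0,3,0],0],
  [1,[0,3.3,0],0],
  [1,[0,3.5,0],0],
  [1,[0,3.5,0],0],
])

```text
t: 4.2
eef_pos: [536.7, -9.7, 290.7]
tcp_rot: [1.279, 1.57, -0.169]
ft_force: [-1.1, -0.4, -0.5]
opening: 0.0
```

```bash
python3 -c "
from h import *
rep()"
```

```text
t 4.2 tester [ -24.9 -131.4  290.7] F [-1.1 -0.3 -0.5] open 0.0
axes in tester (cols) [[0.0, 1.0, 0.0], [-0.0, 0.0, -1.0], [-1.0, 0.0, 0.0]]
```

Next I'll push on in small steps until the force rises at the end of travel.

Request:
apply_moves([
  [1,[0,0.1,0],0],
  [1,[0,0.2,0],0],
  [1,[0,0.3,0],0],
  [1,[0,0.3,0],0],
])

```text
t: 4.7
eef_pos: [539.5, -9.4, 290.7]
tcp_rot: [0.928, 1.571, -0.52]
ft_force: [-1.8, -1.4, -0.4]
opening: 0.003
```

Request:
apply_moves([
  [1,[0,0.1,0],0],
  [1,[0,0.2,0],0],
  [1,[0,0.2,0],0],
])

```text
t: 5.08
eef_pos: [541.6, -9.1, 290.7]
tcp_rot: [1.04, 1.571, -0.407]
ft_force: [-2.1, -0.8, -1.1]
opening: 0.005
```

Request:
apply_moves([
  [1,[0,0.1,0],0],
  [1,[0,0.15,0],0],
  [1,[0,0.15,0],0],
])

```text
t: 5.45
eef_pos: [543.0, -8.9, 290.7]
tcp_rot: [0.738, 1.571, -0.71]
ft_force: [-1.5, -0.8, -0.8]
opening: 0.008
```

Request:
apply_moves([
  [1,[0,0.1,0],0],
  [1,[0,0.15,0],0],
  [1,[0,0.15,0],0],
])

```text
t: 5.82
eef_pos: [544.5, -8.7, 290.7]
tcp_rot: [0.76, 1.571, -0.688]
ft_force: [-2.4, -0.7, -0.1]
opening: 0.003
```

Request:
apply_moves([
  [1,[0,0.1,0],0],
  [1,[0,0.15,0],0],
  [1,[0,0.15,0],0],
])

```text
t: 6.2
eef_pos: [545.9, -8.6, 290.7]
tcp_rot: [-1.304, 1.571, -2.752]
ft_force: [-3.7, -0.7, -0.3]
opening: 0.004
```

```bash
python3 -c "
from h import *
rep()
d=snap('side','pics/s2.png');cv2.imwrite('pics/c2.png',cv2.resize(d['image'][140:260,270:420,::-1],None,fx=4,fy=4,interpolation=cv2.INTER_CUBIC))"
```

```text
t 6.2 tester [ -15.7 -131.4  290.7] F [-3.7 -0.2 -0.3] open 0.004
axes in tester (cols) [[-0.0, 1.0, 0.0], [-0.0, 0.0, -1.0], [-1.0, -0.0, 0.0]]
```

View pics/c2.png

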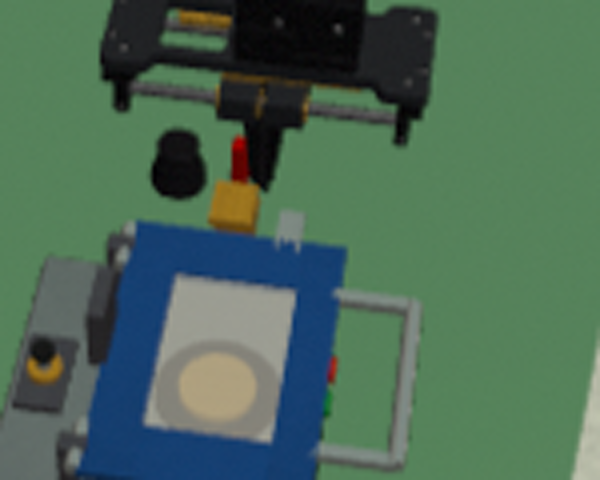

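The catch is well back: the peg is at (240,143) and the lid tab shows clear at (290,225). I'll keep pushing until the end stop.

Request:
apply_moves([
  [1,[0,0.1,0],0],
  [1,[0,0.15,0],0],
  [1,[0,0.15,0],0],
])

```text
t: 6.62
eef_pos: [546.7, -8.5, 290.6]
tcp_rot: [-1.627, 1.568, -3.075]
ft_force: [-10.0, -3.6, 3.6]
opening: 0.004
```

Request:
apply_moves([
  [1,[0,0.1,0],0],
  [1,[0,0.1,0],0],
])

```text
t: 6.88
eef_pos: [547.2, -8.5, 290.5]
tcp_rot: [-1.646, 1.566, -3.094]
ft_force: [-13.6, -4.5, 4.9]
opening: 0.004
```

Request:
apply_moves([
  [1,[0,0.1,0],0],
  [1,[0,0.1,0],0],
])

```text
t: 7.12
eef_pos: [547.7, -8.4, 290.5]
tcp_rot: [-1.647, 1.564, -3.095]
ft_force: [-18.0, -6.9, 7.5]
opening: 0.002
```

```bash
python3 -c "
from h import *
rep()
C=pickle.load(open('cams.pkl','rb'));w=ray(C['side'],(270+(240.5)/4-.5,140+(143.5)/4-.5),131);w0=ray(C['side'],(240+407.5/4-.5,160+68.5/4-.5),131)
print(R.from_euler('z',-.123).apply(w-w0))"
```

```text
t 7.125 tester [ -13.8 -131.5  290.5] F [-18.7  -4.6   7.5] open 0.002
axes in tester (cols) [[-0.007, 1.0, 0.0], [0.001, 0.0, -1.0], [-1.0, -0.007, -0.001]]
[27.64755504  0.67378277  0.        ]
```

The catch is on its end stop, since the force rose steadily to 18 N. Now I'll back off and go over the bar with the gripper partly open.

Request:
apply_moves([
  [1,[0,-1.5,0],0],
  [1,[0,-4,0],0],
  [1,[0,-4,0],0],
  [1,[-4,-4,0],0],
  [0.3,[-8,-5,-1],0],
  [0.3,[-10,-7,-5],0],
  [0.3,[-10,-9,-9],0],
  [0.3,[-10,-10.2,-12],0],
  [0.3,[-10,-10.2,-13.1],0],
  [0.3,[-10,-10.2,-13.1],0],
  [0.3,[-10,-10.2,-13.1],0],
])

```text
t: 8.5
eef_pos: [432.8, 108.9, 390.6]
tcp_rot: [0.964, 1.57, -0.484]
ft_force: [0.7, -0.2, -0.6]
opening: 0.349
```

```bash
python3 -c "
from h import *
rep()
d=snap('side','pics/s3.png');cv2.imwrite('pics/c3.png',cv2.resize(d['image'][120:280,270:450,::-1],None,fx=3.5,fy=3.5,interpolation=cv2.INTER_CUBIC))"
```

```text
t 8.5 tester [-113.5   -1.   390.6] F [ 0.6 -0.3 -0.6] open 0.349
axes in tester (cols) [[0.0, 1.0, -0.0], [-0.0, -0.0, -1.0], [-1.0, 0.0, 0.0]]
```

View pics/c3.png

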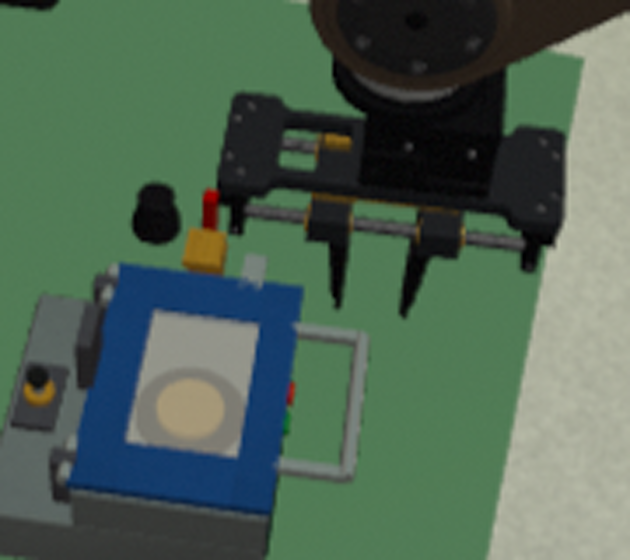

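The catch stayed back, with the peg at (210,195). The jaws hang above and either side of the bar line. I'll descend and grip.

Request:
apply_moves([
  [0.3,[4,0,0],0],
  [0.3,[7,0,0],0],
  [0.3,[9,0,0],0],
  [0.3,[10.5,0,0],0],
  [0.3,[11.6,0,0],0],
  [0.3,[12.3,0,0],0],
  [0.3,[12.3,0,0],0],
])

```text
t: 9.43
eef_pos: [432.2, 109.2, 267.5]
tcp_rot: [-1.378, 1.57, -2.826]
ft_force: [0.3, 0.7, -0.1]
opening: 0.349
```

```bash
python3 -c "
from h import *
rep()
d=snap('side','pics/s4.png');cv2.imwrite('pics/c4.png',cv2.resize(d['image'][140:280,300:460,::-1],None,fx=4,fy=4,interpolation=cv2.INTER_CUBIC))"
```

```text
t 9.425 tester [-114.    -0.6  267.5] F [ 0.4  0.7 -0.1] open 0.349
axes in tester (cols) [[-0.0, 1.0, -0.0], [-0.0, -0.0, -1.0], [-1.0, -0.0, 0.0]]
```

View pics/c4.png

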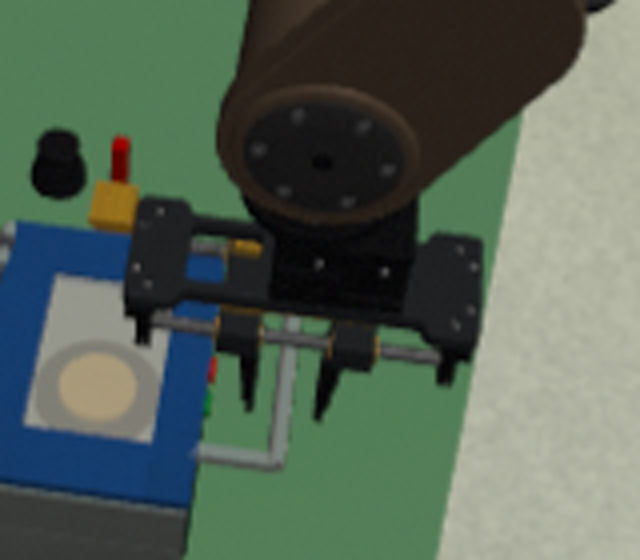

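The bar passes between the fingers, at about (285,400). I'll close on it.

Request:
apply_moves([
  [1,[0,0,0],0],
  [1,[0,0,0],0],
  [1,[0,0,0],0],
  [1,[0,0,0],0],
  [1,[0,0,0],0],
  [1,[0,0,0],0],
])

```text
t: 10.22
eef_pos: [432.8, 109.5, 268.1]
tcp_rot: [1.539, 1.568, 0.091]
ft_force: [4.9, 1.3, 0.1]
opening: 0.097
```

```bash
python3 -c "
from h import *
rep()
for i in range(1,16):
  a=i*.13; print(i, round(-16.9*np.sin(a),2), round(16.9*(1-np.cos(a)),2))"
```

```text
t 10.225 tester [-113.4   -0.4  268.1] F [5.  0.7 0.1] open 0.097
axes in tester (cols) [[0.003, 1.0, -0.0], [-0.0, -0.0, -1.0], [-1.0, 0.003, 0.0]]
1 -2.19 0.14
2 -4.34 0.57
3 -6.43 1.27
4 -8.4 2.23
5 -10.23 3.45
6 -11.89 4.89
7 -13.34 6.53
8 -14.57 8.34
9 -15.56 10.31
10 -16.28 12.38
11 -16.73 14.53
12 -16.9 16.72
13 -16.78 18.91
14 -16.38 21.07
15 -15.7 23.16
```

Request:
apply_moves([
  [1,[-0.5,0.1,0],0],
  [1,[-1.2,0.14,0],0],
  [1,[-2.19,0.24,0],0],
  [1,[-3.3,0.43,0],0],
  [1,[-4.34,0.67,0],0],
  [1,[-5.4,0.99,0],0],
  [1,[-6.43,1.37,0],0],
  [1,[-7.4,1.82,0],0],
  [1,[-8.4,2.33,0],0],
  [1,[-8.4,2.33,0],0],
])

```text
t: 11.48
eef_pos: [454.9, 112.2, 352.6]
tcp_rot: [-1.444, 1.569, -2.891]
ft_force: [-7.2, -2.3, 4.4]
opening: 0.093
```

```bash
python3 -c "
from h import *
rep()"
```

```text
t 11.475 tester [-91.1  -0.4 352.6] F [-7.5 -1.4  4.4] open 0.093
axes in tester (cols) [[-0.002, 1.0, 0.0], [-0.0, 0.0, -1.0], [-1.0, -0.002, 0.0]]
```

Request:
apply_moves([
  [1,[-0.95,0.4,0],0],
  [1,[-1.83,1.05,0],0],
  [1,[-2.7,1.75,0],0],
  [1,[-3.49,2.5,0],0],
  [1,[-4.25,3.3,0],0],
  [1,[-4.94,4.2,0],0],
  [1,[-5.6,5.05,0],0],
  [1,[-6.17,6.0,0],0],
  [1,[-6.7,6.95,0],0],
  [1,[-7.16,7.95,0],0],
  [1,[-7.16,7.95,0],0],
])

```text
t: 12.85
eef_pos: [534.8, 122.0, 425.9]
tcp_rot: [1.422, 1.568, -0.026]
ft_force: [-4.9, -3.3, 13.4]
opening: 0.099
```

```bash
python3 -c "
from h import *
rep()"
```

```text
t 12.85 tester [-10.7  -0.5 425.9] F [-5.3 -2.7 13.4] open 0.099
axes in tester (cols) [[0.003, 1.0, 0.0], [-0.0, 0.0, -1.0], [-1.0, 0.003, 0.0]]
```

Request:
apply_moves([
  [1,[-0.5,0.5,0],0],
  [1,[-0.64,1.05,0],0],
  [1,[-0.97,2.1,0],0],
  [1,[-1.23,3.17,0],0],
  [1,[-1.42,4.25,0],0],
  [1,[-1.54,5.34,0],0],
  [1,[-1.59,6.44,0],0],
  [1,[-1.59,6.44,0],0],
])

```text
t: 13.85
eef_pos: [599.1, 129.8, 440.4]
tcp_rot: [1.446, 1.567, -0.002]
ft_force: [1.5, -3.3, 5.1]
opening: 0.094
```

```bash
python3 -c "
from h import *
rep()"
```

```text
t 13.85 tester [ 54.2  -0.6 440.4] F [ 1.  -3.4  5.1] open 0.094
axes in tester (cols) [[0.003, 1.0, -0.0], [-0.0, -0.0, -1.0], [-1.0, 0.003, 0.0]]
```

Request:
apply_moves([
  [1,[-0.1,0.4,0],0],
  [1,[-0.1,0.8,0],0],
  [1,[-0.08,1.2,0],0],
  [1,[-0.06,1.5,0],0],
])

```text
t: 14.35
eef_pos: [613.0, 131.6, 440.1]
tcp_rot: [-0.782, 1.57, -2.23]
ft_force: [-2.7, -3.9, 1.8]
opening: 0.097
```

Request:
apply_moves([
  [1,[0.01,0.15,0],0],
  [1,[0.02,0.3,0],0],
])

```text
t: 14.6
eef_pos: [615.9, 132.0, 439.8]
tcp_rot: [-0.975, 1.57, -2.423]
ft_force: [-2.6, -4.9, 2.1]
opening: 0.096
```

```bash
cat >> h.py <<'E'
def tan():
    s=monitor.state(); q=R.from_euler('z',-TP[2]); p=q.apply(s["eef_pos"]-[TP[0],TP[1],0]); F=q.apply(s["ft_force"])
    th=np.pi/2+np.arctan2(p[0]-57,p[2]-271.2); print("t",s["t"],"th",round(th,3),"r",round(np.hypot(p[0]-57,p[2]-271.2),1),"Frad",round(-np.cos(th)*F[0]+np.sin(th)*F[2],1),"Ftan",round(np.sin(th)*F[0]+np.cos(th)*F[2],1),p.round(1),F.round(1))
E
python3 -c "
from h import *
tan()"
```

```text
t 14.6 th 1.654 r 169.2 Frad 1.8 Ftan -3.3 [ 71.1  -0.6 439.8] [-3.2 -4.6  2.1]
```

Request:
apply_moves([
  [1,[0.015,0.15,0],0],
  [1,[0.03,0.3,0],0],
])

```text
t: 14.85
eef_pos: [618.9, 132.3, 439.6]
tcp_rot: [-0.821, 1.57, -2.269]
ft_force: [-1.6, -4.1, 1.5]
opening: 0.097
```

Request:
apply_moves([
  [1,[0.015,0.15,0],0],
  [1,[0.03,0.3,0],0],
])

```text
t: 15.1
eef_pos: [621.9, 132.7, 439.3]
tcp_rot: [-0.635, 1.57, -2.083]
ft_force: [-2.3, -5.6, 1.9]
opening: 0.098
```

```bash
python3 -c "
from h import *
tan()"
```

```text
t 15.1 th 1.69 r 169.3 Frad 1.6 Ftan -3.2 [ 77.1  -0.6 439.3] [-3.  -5.3  1.9]
```

Request:
apply_moves([
  [1,[0.02,0.15,0],0],
  [1,[0.04,0.3,0],0],
])

```text
t: 15.35
eef_pos: [624.9, 133.1, 438.8]
tcp_rot: [-0.815, 1.57, -2.263]
ft_force: [-2.0, -4.1, 2.4]
opening: 0.097
```

Request:
apply_moves([
  [1,[0.02,0.15,0],0],
  [1,[0.045,0.3,0],0],
])

```text
t: 15.6
eef_pos: [627.9, 133.4, 438.4]
tcp_rot: [-0.837, 1.57, -2.285]
ft_force: [-2.1, -4.0, 2.3]
opening: 0.098
```

```bash
python3 -c "
from h import *
tan()"
```

```text
t 15.6 th 1.726 r 169.2 Frad 1.9 Ftan -2.9 [ 83.1  -0.6 438.4] [-2.6 -3.7  2.3]
```

Still free, with about 3 N of drag.

Request:
apply_moves([
  [1,[0.025,0.15,0],0],
  [1,[0.05,0.3,0],0],
])

```text
t: 15.85
eef_pos: [630.8, 133.8, 437.8]
tcp_rot: [-0.611, 1.57, -2.059]
ft_force: [-1.9, -4.1, 1.4]
opening: 0.095
```

Request:
apply_moves([
  [1,[0.025,0.15,0],0],
  [1,[0.055,0.3,0],0],
])

```text
t: 16.1
eef_pos: [633.8, 134.2, 437.3]
tcp_rot: [-0.654, 1.57, -2.101]
ft_force: [-2.2, -4.9, 1.9]
opening: 0.095
```

```bash
python3 -c "
from h import *
tan()"
```

```text
t 16.1 th 1.762 r 169.2 Frad 1.4 Ftan -3.1 [ 89.1  -0.5 437.3] [-2.8 -4.6  1.9]
```

Request:
apply_moves([
  [1,[0.03,0.15,0],0],
  [1,[0.06,0.3,0],0],
])

```text
t: 16.35
eef_pos: [636.7, 134.6, 436.8]
tcp_rot: [-1.07, 1.57, -2.517]
ft_force: [-5.9, -5.8, 4.6]
opening: 0.098
```

Request:
apply_moves([
  [1,[0.03,0.15,0],0],
  [1,[0.065,0.3,0],0],
])

```text
t: 16.6
eef_pos: [639.2, 134.9, 436.4]
tcp_rot: [-1.379, 1.568, -2.827]
ft_force: [-11.1, -5.5, 9.8]
opening: 0.098
```

```bash
python3 -c "
from h import *
tan()"
```

```text
t 16.6 th 1.794 r 169.4 Frad 6.9 Ftan -13.6 [ 94.6  -0.5 436.4] [-11.7  -4.1   9.8]
```

Contact is at about 1.78 rad: resistance rose from 3 N to 13.6 N, a rise of about 10 N, which is firmer than I want. I'll ease back slightly.

Request:
apply_moves([
  [1,[-0.03,-0.12,0],0],
])

```text
t: 16.73
eef_pos: [638.3, 134.8, 436.6]
tcp_rot: [-1.165, 1.57, -2.613]
ft_force: [-4.2, -4.3, 4.1]
opening: 0.093
```

```bash
python3 -c "
from h import *
tan()"
```

```text
t 16.725 th 1.789 r 169.4 Frad 3.0 Ftan -5.5 [ 93.7  -0.5 436.6] [-4.7 -3.8  4.1]
```

Request:
apply_moves([
  [1,[-0.02,-0.1,0],0],
  [1,[-0.04,-0.2,0],0],
  [1,[-0.04,-0.2,0],0],
])

```text
t: 17.1
eef_pos: [636.6, 134.6, 436.8]
tcp_rot: [0.933, 1.57, -0.515]
ft_force: [-1.8, -4.5, 4.4]
opening: 0.097
```

```bash
python3 -c "
from h import *
tan()"
```

```text
t 17.1 th 1.779 r 169.3 Frad 3.8 Ftan -3.2 [ 91.9  -0.5 436.8] [-2.4 -4.3  4.4]
```

Request:
apply_moves([
  [0.4,[0,0,0],0],
  [0.3,[0,0,0],0],
  [0.3,[0,0,0],0],
  [0.3,[0,0,0],0],
  [0.3,[-1,0,0],0],
  [0.3,[-3,0,0],0],
  [0.3,[-6,0,0],0],
  [0.3,[-8,0,0],0],
  [0.3,[-8,0,0],0],
])

```text
t: 18.23
eef_pos: [636.3, 134.7, 518.5]
tcp_rot: [1.549, 1.567, 0.101]
ft_force: [-0.7, -0.3, 0.3]
opening: 0.346
```

```bash
python3 -c "
from h import *
tan()
d=snap('side','pics/s5.png')
cv2.imwrite('pics/c5.png',cv2.resize(d['image'][60:340,200:460,::-1],None,fx=2.1,fy=2.1,interpolation=cv2.INTER_CUBIC))"
```

```text
t 18.225 th 1.71 r 249.7 Frad 0.2 Ftan -0.8 [ 9.160e+01 -4.000e-01  5.185e+02] [-0.8 -0.2  0.3]
```

View pics/c5.png

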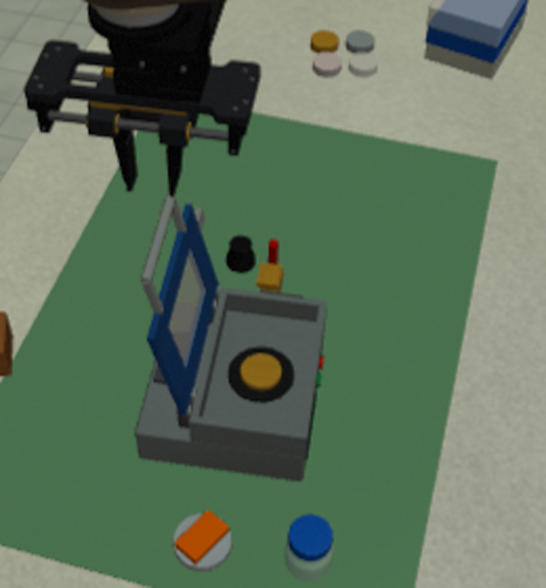

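The picture shows the lid leaning back past upright with the bar at about (161,238). The gripper is clear above it, the catch is back with the peg at (272,245), and the bystanders look the same. I'll check the numbers, then hand in.

```bash
python3 -c "
from h import *
d=cams.read_camera('side')
for th in (1.68,1.74,1.765,1.78):print(th,(2.1*(proj(d,tw(TP,[(57-169*np.cos(th),y,98+169*np.sin(th)) for y in(-53,53)]))-[200,60])).round(0).tolist())
w=ray(d,(200+272.5/2.1-.5,60+243/2.1-.5),131);print('peg',R.from_euler('z',-.123).apply(w-[TP[0],TP[1],0]))
a=cv2.imread('pics/side0.png').astype(int);b=d['image'][:,:,::-1].astype(int);D=abs(a-b).max(2)
for n,(x,y) in dict(loupe=(315,181),ring=(296,318),jar=(348,318)).items():print(n,np.median(D[y-14:y+14,x-14:x+14]),D[y-14:y+14,x-14:x+14].max())
print(job.job_done())"
```

```text
1.68 [[186.0, 196.0], [162.0, 277.0]]
1.74 [[176.0, 195.0], [152.0, 277.0]]
1.765 [[172.0, 195.0], [147.0, 277.0]]
1.78 [[169.0, 195.0], [145.0, 277.0]]
peg [  -0.61077518 -129.50679102  131.        ]
loupe 11.0 124
ring 13.0 19
jar 12.0 16
the job is handed in; nothing more can be done
None
```

The catch is fully back, the lid is swung over and resting against its stop, and I have handed the job in. It took about 18 s on the robot clock; no verdict is reported.

- **Catch:** I pushed the peg back with closed fingers until it hit its end stop, where the force rose to about 18–20 N. The last picture puts the peg about 29 mm back from where it started, and it stayed there.
- **Lid:** Moving the bar took about 3 N until the stop, felt at roughly 1.76–1.77 rad. I then eased back in two steps, released the bar and lifted clear; the wrist force returned to about 0.
- **Stop force – outside your range:** In the last step of feeling for the stop, the rise briefly reached about 10 N. That is above your 2–8 N aim, though under the 12 N strain limit.
- **Lid position:** The final picture fits the bar at about 1.74–1.77 rad, so it agrees with resting at the stop. The picture alone is too coarse to prove contact.
- **Bystanders:** The ring holder and jar look unchanged in the side view, apart from a slight overall brightness shift. The loupe's patch showed one large pixel difference. I put that down to the peg moving into that window, since the loupe itself looked in the same place.

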